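# Hang the vamp pattern on the pattern rail

### The job

Take the shoe pattern with the metal hook and slanted wooden handle out of the slotted rack, hook it over the rail at the rail's open end (the part with no shelf above it), and slide it along the rail, under the shelf and strip light, until the hook is centred under the pointer clip on the shelf's front edge. Leave it hanging freely there, and do not disturb the pattern already on the rail or the other things on the bench.

Things in the scene. Friction and masses are not known exactly. Their poses are not given: they have to be found in the camera images.
- hanger: The pattern to hang, 140 g: tan fibreboard plate 5 mm thick (x), 130 wide (y), 100 high, round-topped, with an aluminium hook and a slanted wooden handle above it. Origin: centre of the plate's lower edge; x = plate normal, y = along its width, z up. Starts in either rack slot, about 3 degrees off upright, handle leaning towards the robot; hangs upright.
- hanger_hook (a point): Middle of the hook's mouth, at (-7, 0, 165) mm in hanger; on the rail's axis when hung. Strip 24 mm wide (y), 3 thick. Long leg on the -x side down to a step 60 mm below this point; mouth 24 mm wide in x, inner top 6 mm above this point; free leg on the +x side ends 30 mm below it: raise this point at least 40 mm over the rail's axis to pass the rail from the -x side.
- hanger_grip (a point): Where to grip the wooden handle, at (-44.5, 0, 220.7) mm in hanger. The handle is 18 mm wide (y), 16 thick, 70 long, its axis along (-0.559, 0, 0.829) of hanger: 34 degrees from upright, leaning to -x; it reaches 25 mm beyond this point to its free end. Axes as hanger.
- rail: Fixed level steel rail, 12 mm diameter, along its y, axis 250 mm above the bench. Origin on the axis; +x away from the robot, z up. Runs from y = -285 (side panel) to +235 mm (16 mm square post below it). Its open part, nothing above it, is y = +60 to +230 mm.
- stand: Fixed frame of the rail; origin on the bench under rail's origin, same axes. For y = -285 to +60 mm a plywood shelf covers the rail: x = -8 to +120, z = 288 to 306 mm; higher up a strip light, x = -38 to -10, z = 409 to 436, y = -280 to +55. No room there for an upright hand over the rail, only for one leaning back to the robot. Thin leg at x = 110, y = 50.
- clip: The mark: a small fixed steel pointer clip, 14 mm wide, pinched over the shelf's front edge (the robot's side), with an upright pointed tongue 43 mm tall. Origin: at its middle, at the shelf's front top edge (8 mm nearer the robot than the rail's axis, 56 mm above it). Axes as rail; the hook belongs at the same y along the rail.
- rack: Fixed wooden rack, 110 (x) x 160 (y) x 45 mm high, with two slots along its y at x = -28 and +28 mm, each 7 mm wide and 35 mm deep (floor 10 mm above the bench). Origin: centre of its underside.
- board: Bystander: plain fibreboard pattern without hook or handle, 5 x 125 x 85 mm high, in the rack's other slot. Origin: centre of its lower edge.
- neighbour: Bystander: smaller pattern hanger (90 mm wide, same kind of hook and handle) already hanging on the rail near y = -215 mm of rail. Origin: centre of its pattern's lower edge, 165 mm below the rail's axis.
- hammer: Bystander: hammer lying on the bench. Origin: centre of its underside.
- last: Bystander: wooden shoe last, 200 x 55 x 95 mm high, on the bench.
- spool: Bystander: empty wooden spool, 44 mm diameter, 54 mm high, standing on the bench.
- block: Bystander: flat brass weight 50 x 80 x 25 mm on the bench.
- can: Bystander: metal can, 76 mm diameter, 100 mm high, on the bench.
Mind the look-alikes: they are no part of the job. Leave any turquoise look-alike of the hanger alone.

How it is judged:
By the outcome, as a careful person would: the job done as asked, in the order asked, and still so for the second after the job is handed in, with the robot touching nothing.
It also fails if it takes over 43 s, if anything falls off the work surface, if the arm or the gripper's body presses on something with over 40 N, if the wrist force passes 120 N, or if a joint passes its speed limit or range.

### The arm

A 6-joint arm with a two-finger parallel gripper is mounted at the origin on the work surface. World frame = base frame: x ahead of the robot, y to its left, z up, the work surface at z = 0. Lengths are in m, angles in rad, forces in N, time in s.
With the tool pointing down it reaches from about 0.375 to 0.825 m from the base axis. Payload 5.5 kg.
Tool frame: the origin (TCP) lies at the very end of the fingers, on their centre line; the grasp point (between the pads) lies 19 mm behind it; z points along the fingers, y is the line along which they close (so a half turn about z gives the same grasp; the last joint's range is limited). The gripper opens to 85 mm and grips with 20 to 120 N. Pads are 22 mm wide; open, the fingers measure 114 mm over their backs; the gripper's body (76 mm by 85 mm) begins 54 mm behind the grasp point. The pads swing forward as they close: fully open they stand 13 mm farther back than shut.
Start: joints at [-1.141, 0.314, -0.047, 1.21, 0, 1.571], TCP at [0.25, -0.545, 0.231] pointing down, gripper open.
Joint ranges: [-2.67, 2.67], [-0.69, 1.73], [-1.03, 1.25], [-2.08, 2.16], [-1.42, 1.45], [-3.14, 3.14]. Speed limits (rad/s): [2.39, 2.39, 3.01, 3.14, 3.14, 3.14].

### API

Orientations are given as a 3x3 rotation matrix whose columns are the frame's x, y, z axes.
In Python, from cell import robot gives the robot as it stands.
- The arm moves only by the tool send_rows, never from a script. Its argument "steps" is a list of rows, each an object of numbers: "dx", "dy", "dz": the shift along the tool's x, y, z in mm; "wx", "wy", "wz": the turn, a rotation vector about the tool's x, y, z in degrees. A call has 1 to 12 rows; each row is the pose to reach, as a shift and turn from the pose commanded when the call began, along the tool's axes at that moment; what a row does not reach only later rows make up. A row lasts 1/10 s, in which the tool goes at most 50 mm and 8.59 degrees, less where a joint would pass 70% of its speed; a pose out of reach is approached as far as the arm can. A call with a gripper value outside its range is refused whole. "grip" is the closure, from 0 (fully open) to 1 (shut), set as the call begins (left out, the last holds). The fingers move at their own pace and stop on an object; "grip_force" is the grip in N (left out, the last holds). Time passes only in rows, so rows that repeat a pose let the fingers close. It gives the time, the measured TCP pose, the force, the opening and the grip force at its end, in the units of the state.
- robot.get_obs(): the state, without advancing time (a new reading comes with each control period).
- robot.camera(name): name is "scene" or "top" or "wrist"; returns a dict with "image" (480x640x3 uint8, red, green, blue), "mtx" (3x3 intrinsics, pixels), "camera_from_world" (4x4, takes a point from world to camera coordinates); the wrist camera has in their place "tool_from_camera" (4x4, takes a point from camera to tool coordinates, whose origin is the TCP and whose axes are the flange's). Camera axes: x right, y up, looking along -z (the intrinsics and any distortion apply to the point x, -y, -z); pixel columns grow to the right and rows downward; lengths in m; the calibration is good to about 2 mm. A picture is of the moment at which its call begins: read the wrist's pose just before it. There is no depth.
- robot.close_job(): hands the job in; it is judged then, once.
The state is a dict: "time": time; "qpos": joint angles; "qvel": joint speeds; "tau": joint torques, N m; "eef_pos": TCP position; "orientation": TCP orientation; "force": force on the tool from outside, world axes, zero at the start; "ft_torque": the same for the moment, N m; "opening": finger opening in m; "grasp_force": force on a finger pad.
Only numpy, scipy, OpenCV 4.12 (cv2) and the standard library are available. Lean on these libraries where they do the work, as an engineer would, in place of code of your own. Each camera call takes 0.05 s, during which the arm holds its last target. There are 200 camera calls.

## Working session

There is one attempt and no reset: what is moved stays moved. The work goes in short steps, Python scripts to look and compute and a tool call to move; the robot and the scene stay as the last step left them, time stands still between calls to the robot, and variables do not carry over. Pictures are saved under pics/ and viewed, at most 10 in all, crops included, and the job is handed in when it is done.

Besides the shell and the picture viewer there is one more tool, called after "Request:" as a command line: name --argument value ..., lists and objects as JSON in quotes. send_rows: Moves the arm, as the interface text tells. Its arguments: {"type":"object","properties":{"steps":{"type":"array"},"grip":{"type":"number"},"grip_force":{"type":"number"}},"required":["steps"]}

```bash
mkdir -p pics; cat > h.py <<'E'
import numpy as np, cv2
from cell import robot
def shot(n,f):
    o=robot.get_obs(); c=robot.camera(n)
    cv2.imwrite(f'pics/{f}.png',c['image'][:,:,::-1]); np.savez(f'pics/{f}.npz',mtx=c['mtx'],T=c.get('camera_from_world',c.get('tool_from_camera')),p=o['eef_pos'],R=o['orientation'])
    return c
def cam(f):
    d=np.load(f'pics/{f}.npz'); return d['mtx'],d['T']
def ray(f,u,v):
    K,T=cam(f); r=np.linalg.inv(K)@[u,v,1]; r=r*[1,-1,-1]
    R=T[:3,:3]; o=-R.T@T[:3,3]; d=R.T@r; return o,d/np.linalg.norm(d)
def atz(f,u,v,z):
    o,d=ray(f,u,v); return o+d*(z-o[2])/d[2]
def proj(f,P):
    K,T=cam(f); p=T[:3,:3]@np.asarray(P)+T[:3,3]; q=K@(p*[1,-1,-1]); return q[:2]/q[2]
def tri(*obs):
    A=0;b=0
    for f,u,v in obs:
        o,d=ray(f,u,v); M=np.eye(3)-np.outer(d,d); A=A+M; b=b+M@o
    return np.linalg.solve(A,b)
E
python3 - <<'E'
from h import *
for n in('scene','top'):
    c=shot(n,n+'0'); print({k:v for k,v in c.items() if k!='image'})
E
```

```text
{'mtx': array([[466.40913107,   0.        , 330.36954719],
       [  0.        , 466.40913107, 229.40670153],
       [  0.        ,   0.        ,   1.        ]]), 'camera_from_world': array([[-0.10331797,  0.99463544, -0.00507342,  0.16609515],
       [-0.67945022, -0.06685105,  0.73066978,  0.15606011],
       [ 0.7264109 ,  0.07893846,  0.68271219, -1.67146401],
       [ 0.        ,  0.        ,  0.        ,  1.        ]])}
{'mtx': array([[516.55274527,   0.        , 314.48766242],
       [  0.        , 516.55274527, 241.3379793 ],
       [  0.        ,   0.        ,   1.        ]]), 'camera_from_world': array([[ 0.01273929, -0.99985362,  0.01142183, -0.12603142],
       [ 0.99862188,  0.01330354,  0.05076758, -0.43364237],
       [-0.0509121 ,  0.01075935,  0.99864518, -1.73134883],
       [ 0.        ,  0.        ,  0.        ,  1.        ]])}
```

View pics/scene0.png

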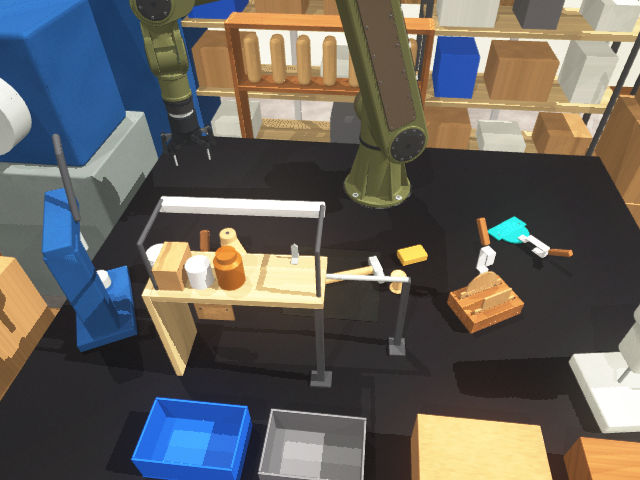

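View pics/top0.png

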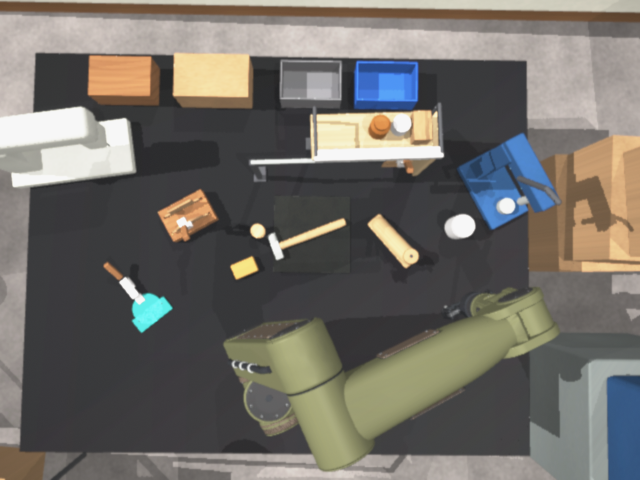

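Candidates: the hanger in the rack (scene ~(485,265), tan plate, hook, handle) and the turquoise look-alike lying flat (scene ~(520,235), top ~(150,310)). The racked tan one fits the description; I'll confirm it in a crop.

```bash
python3 - <<'E'
import cv2,numpy as np
s=cv2.imread('pics/scene0.png');t=cv2.imread('pics/top0.png')
r=lambda i,x,y,w,h,k:cv2.resize(i[y:y+h,x:x+w],None,fx=k,fy=k,interpolation=cv2.INTER_CUBIC)
a=r(s,440,210,100,130,4.6)[:598,:]; b=r(t,150,180,75,65,4.5); c=r(t,240,100,75*1,85,3)
c=r(t,245,140,75,57,4.5)
h=np.zeros((598,800,3),np.uint8); h[:,:400]=a[:,:400]if 0 else cv2.resize(s[210:210+130,445:445+87],(400,598),interpolation=cv2.INTER_CUBIC)
h[:292,460:797]=b[:292,:337]; h[300:300+256,460:797]=c[:256,:337]
cv2.imwrite('pics/crop1.png',h)
E
```

```text
(no output)
```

View pics/crop1.png

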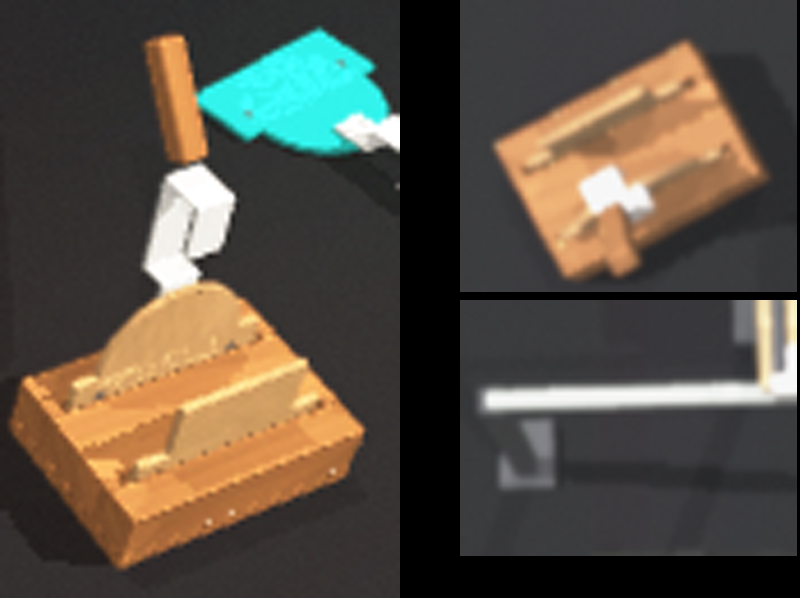

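```bash
cat > fit.py <<'E'
from h import *
from scipy.optimize import least_squares
def fit(obs,x0):
    def P(p,m): c,s=np.cos(p[2]),np.sin(p[2]); m=np.array(m)/1e3; return np.array([p[0]+c*m[0]-s*m[1],p[1]+s*m[0]+c*m[1],m[2]])
    f=lambda p:np.concatenate([proj(i,P(p,m))-uv for i,m,uv in obs])
    r=least_squares(f,x0,loss='soft_l1'); print(np.round(r.x,4),np.degrees(r.x[2])); print(np.round(r.fun.reshape(-1,2),1).tolist()); return r.x
S,T='scene0','top0'
for i in (S,T):
    R,t=cam(i)[1][:3,:3],cam(i)[1][:3,3]; print(i,-R.T@t)
fit([(T,(0,235,250),(249.9,162.2)),(S,(0,235,250),(408,279.5)),(S,(-8,60,306),(328,258)),(S,(120,-285,306),(148,291)),(T,(120,60,306),(311,113)),(T,(120,-285,306),(441,111)),
 (T,(-24,-280,436),(441,153)),(S,(-24,-280,430),(161,205)),(S,(-24,55,430),(323,212))],[.7,-.1,0])
for yaw in(0.4,-0.4):
  fit([(T,(55,80,45),(158.2,212.7)),(T,(55,-80,45),(203,189.3)),(T,(-55,-80,45),(218.2,220)),(T,(-55,80,45),(173.3,241.1)),
  (S,(55,-80,45),(450.4,292.2)),(S,(55,80,45),(472.7+0,322)),(S,(-55,80,45),(523.7,303.5))] if 0 else
  [(T,(55,80,45),(158.2,212.7)),(T,(55,-80,45),(203,189.3)),(T,(-55,-80,45),(218.2,220)),(T,(-55,80,45),(173.3,241.1))],[.6,.3,yaw])
a=tri((S,480.9,218.7),(T,186,240.4)); b=tri((S,486.3,244.3),(T,184.4,227)); print('handle',a,b,np.linalg.norm(a-b))
print('spool/last etc', 'clip',tri((S,294,246),(S,294,246.1)) if 0 else [atz(S,294.5,263,.306),atz(S,294,246,.349)])
for n,u,v,z in(('can',460,227,.1),('last',393,240,.08),('spool',258,231,.054),('block',244,268,.025),('hamhead',276,245,.03),('turq handle',113,272,.02),('turq hook',130,290,.03)): print(n,atz(T,u,v,z))
E
python3 fit.py
```

```text
scene0 [ 1.33736536 -0.02282855  1.02794311]
top0 [ 0.34650371 -0.10161581  1.75245765]
[ 0.6654 -0.1629  0.0231] 1.3229571845019232
[[0.9, -2.4], [-0.4, 2.5], [-0.4, -0.8], [0.3, 3.5], [-0.9, 0.3], [-9.7, 1.5], [1.5, -0.6], [-0.9, -5.1], [2.2, -4.1]]
[0.5128 0.299  0.4814] 27.58389589303268
[[0.9, -0.9], [-0.4, 0.9], [-0.9, -0.3], [0.4, 0.3]]
[0.5128 0.299  0.4814] 27.58389453734154
[[0.9, -0.9], [-0.4, 0.9], [-0.9, -0.3], [0.4, 0.3]]
handle [0.42156965 0.25965618 0.2392013 ] [0.46443305 0.2771248  0.19194091] 0.0661511034504185
spool/last etc clip [array([ 0.67968585, -0.17077991,  0.306     ]), array([ 0.671966  , -0.17055796,  0.349     ])]
can [ 0.48318558 -0.58711635  0.1       ]
last [ 0.43951615 -0.37459681  0.08      ]
spool [0.46468728 0.06645842 0.054     ]
block [0.34242041 0.11369422 0.025     ]
hamhead [0.42037907 0.00802425 0.03      ]
turq handle [0.32354324 0.55005889 0.02      ]
turq hook [0.264932   0.48835256 0.03      ]
```

The picture crop confirms it: tan plate, metal hook and slanted wooden handle in the rack slot nearer the robot; handle ends are at scene (481,219)/(486,244) and top (186,240)/(184,227). The triangulated handle agrees with the rack pose. The rail fit is looser, so I'll take a wrist view on the way.

```bash
cat >> h.py <<'E'
from scipy.spatial.transform import Rotation as Ro
def Rt(yaw,lean,flip=1):
    # tool z leaning forward by lean (deg) along yaw (deg); y = -+ horizontal
    y,l=np.radians([yaw,lean]); z=np.array([np.sin(l)*np.cos(y),np.sin(l)*np.sin(y),-np.cos(l)])
    ya=flip*np.array([np.sin(y),-np.cos(y),0]); return np.c_[np.cross(ya,z),ya,z]
def rel(p,R):
    o=robot.get_obs(); R0=np.array(o['orientation']); d=R0.T@(np.array(p)-o['eef_pos'])*1e3
    w=Ro.from_matrix(R0.T@R).as_rotvec(degrees=True); print('rel d',np.round(d,1),'w',np.round(w,1),'|d|',np.linalg.norm(d).round(),'|w|',np.linalg.norm(w).round()); return d,w
E
python3 - <<'E'
from h import *
o=robot.get_obs(); print({k:np.round(v,3).tolist() for k,v in o.items()})
c=robot.camera('wrist'); print(c['mtx'],c['tool_from_camera'])
for f in(1,-1): rel([.42,-.0,.42],Rt(0,45,f))
E
```

```text
{'time': 0.1, 'qpos': [-1.141, 0.314, -0.048, 1.21, -0.0, 1.571], 'qvel': [-0.001, -0.0, 0.001, -0.0, -0.001, -0.0], 'tau': [0.0, -54.077, 34.054, 0.011, 0.0, -0.0], 'eef_pos': [0.25, -0.545, 0.231], 'orientation': [[0.909, 0.417, -0.001], [0.417, -0.909, 0.001], [-0.0, -0.002, -1.0]], 'force': [-0.027, -0.396, -0.214], 'ft_torque': [-0.015, 0.022, -0.021], 'grasp_force': 0.0, 'opening': 0.086}
[[415.97205235   0.         325.79339811]
 [  0.         415.97205235 240.72175287]
 [  0.           0.           1.        ]] [[-3.92787293e-04  9.57493370e-01  2.88455008e-01  7.22499864e-02]
 [ 9.99999923e-01  3.79370156e-04  1.02417541e-04  1.66097227e-04]
 [-1.13671050e-05  2.88455026e-01 -9.57493445e-01 -1.42150162e-01]
 [ 0.00000000e+00  0.00000000e+00  0.00000000e+00  1.00000000e+00]]
rel d [ 381.8 -424.8 -188.8] w [-9.7 44.3 23.3] |d| 602.0 |w| 51.0
rel d [ 381.8 -424.8 -188.8] w [ -60.   -13.2 -144.8] |d| 602.0 |w| 157.0
```

```bash
python3 - <<'E'
from h import *
rel([.40,-.25,.38],Rt(0,0,-1))
E
```

```text
rel d [ 259.5 -205.8 -149.1] w [-0.000e+00 -1.000e-01 -1.554e+02] |d| 363.0 |w| 155.0
```

Request:
send_rows --steps '[{"dx": 0, "dy": 0, "dz": -40, "wz": -8}, {"dx": 20, "dy": -20, "dz": -70, "wz": -16}, {"dx": 50, "dy": -40, "dz": -90, "wz": -24}, {"dx": 80, "dy": -60, "dz": -110, "wz": -32}, {"dx": 110, "dy": -80, "dz": -130, "wz": -40}, {"dx": 140, "dy": -110, "dz": -150, "wz": -48}, {"dx": 170, "dy": -130, "dz": -150, "wz": -56}, {"dx": 200, "dy": -160, "dz": -150, "wz": -64}, {"dx": 230, "dy": -190, "dz": -150, "wz": -72}, {"dx": 260, "dy": -210, "dz": -150, "wz": -80}, {"dx": 260, "dy": -210, "dz": -150, "wz": -88}, {"dx": 260, "dy": -210, "dz": -150, "wz": -96}]'

```text
invalid input at $.steps[0]: expected keys dx, dy, dz, wx, wy, wz
```

```bash
python3 - <<'E'
from h import *
print(robot.get_obs()['qpos'],robot.get_obs()['eef_pos']); rel([.48,-.05,.38],Rt(0,34,-1))
E
```

```text
[-1.14099826e+00  3.14040822e-01 -4.78400345e-02  1.21018470e+00
 -2.69205293e-05  1.57077071e+00] [ 0.24982446 -0.54504143  0.23065037]
rel d [ 415.5 -354.3 -148.9] w [ -45.7  -10.1 -149.3] |d| 566.0 |w| 156.0
```

All six keys are required.

Request:
send_rows --steps '[{"dx": 0, "dy": 0, "dz": -40, "wx": 0, "wy": 0, "wz": -8}, {"dx": 20, "dy": -20, "dz": -70, "wx": 0, "wy": 0, "wz": -16}, {"dx": 50, "dy": -40, "dz": -90, "wx": 0, "wy": 0, "wz": -24}, {"dx": 80, "dy": -60, "dz": -110, "wx": 0, "wy": 0, "wz": -32}, {"dx": 110, "dy": -80, "dz": -130, "wx": 0, "wy": 0, "wz": -40}, {"dx": 140, "dy": -110, "dz": -150, "wx": 0, "wy": 0, "wz": -48}, {"dx": 170, "dy": -130, "dz": -150, "wx": 0, "wy": 0, "wz": -56}, {"dx": 200, "dy": -160, "dz": -150, "wx": 0, "wy": 0, "wz": -64}, {"dx": 230, "dy": -190, "dz": -150, "wx": 0, "wy": 0, "wz": -72}, {"dx": 260, "dy": -210, "dz": -150, "wx": 0, "wy": 0, "wz": -80}, {"dx": 260, "dy": -210, "dz": -150, "wx": 0, "wy": 0, "wz": -88}, {"dx": 260, "dy": -210, "dz": -150, "wx": 0, "wy": 0, "wz": -96}]'

```text
time: 1.35
eef_pos: [0.3993, -0.2449, 0.3812]
orientation: [[-0.517, 0.856, -0.0], [0.856, 0.517, 0.0], [0.0, -0.0, -1.0]]
force: [0.1, -0.8, 0.0]
opening: 0.0857
grasp_force: 0.0
```

```bash
python3 - <<'E'
from h import *
print(robot.get_obs()['qpos'],robot.get_obs()['eef_pos']); rel([.48,-.05,.38],Rt(0,34,-1))
E
```

```text
[-5.50150902e-01  4.44512919e-02 -3.53996631e-02  1.49117242e+00
 -4.43897952e-05  4.77609332e-01] [ 0.39930036 -0.24491327  0.38118978]
rel d [125.2 169.8   1.2] w [-17.5 -30.9 -57.1] |d| 211.0 |w| 67.0
```

Request:
send_rows --steps '[{"dx": 15, "dy": 20, "dz": 0, "wx": -2, "wy": -3.6, "wz": -6.7}, {"dx": 31, "dy": 42, "dz": 0, "wx": -4, "wy": -7.2, "wz": -13.4}, {"dx": 47, "dy": 63, "dz": 0, "wx": -6, "wy": -10.8, "wz": -20}, {"dx": 63, "dy": 85, "dz": 0, "wx": -8, "wy": -14.4, "wz": -26.7}, {"dx": 79, "dy": 107, "dz": 0, "wx": -10, "wy": -18, "wz": -33.5}, {"dx": 94, "dy": 128, "dz": 0, "wx": -12, "wy": -21.7, "wz": -40}, {"dx": 110, "dy": 150, "dz": 0, "wx": -15, "wy": -26.5, "wz": -49}, {"dx": 125, "dy": 170, "dz": 0, "wx": -17.5, "wy": -30.9, "wz": -57.1}, {"dx": 125, "dy": 170, "dz": 0, "wx": -17.5, "wy": -30.9, "wz": -57.1}, {"dx": 125, "dy": 170, "dz": 0, "wx": -17.5, "wy": -30.9, "wz": -57.1}]'

```text
time: 2.35
eef_pos: [0.4803, -0.0516, 0.3805]
orientation: [[-0.829, 0.008, 0.559], [0.007, 1.0, -0.004], [-0.559, 0.001, -0.829]]
force: [-1.3, -0.1, -0.4]
opening: 0.0855
grasp_force: 0.0
```

```bash
cat >> h.py <<'E'
def wshot(f):
    o=robot.get_obs(); c=robot.camera('wrist'); cv2.imwrite(f'pics/{f}.png',c['image'][:,:,::-1])
    W=np.eye(4); W[:3,:3]=o['orientation']; W[:3,3]=o['eef_pos']
    np.savez(f'pics/{f}.npz',mtx=c['mtx'],T=np.linalg.inv(W@c['tool_from_camera'])); print(o['time'],o['eef_pos'],o['qpos'])
E
python3 - <<'E'
from h import *
wshot('w1')
E
```

```text
2.35 [ 0.48030455 -0.05161141  0.38050517] [-0.16911515 -0.43781652 -0.58663331  0.83495706  0.09068036 -0.13389257]
```

View pics/w1.png

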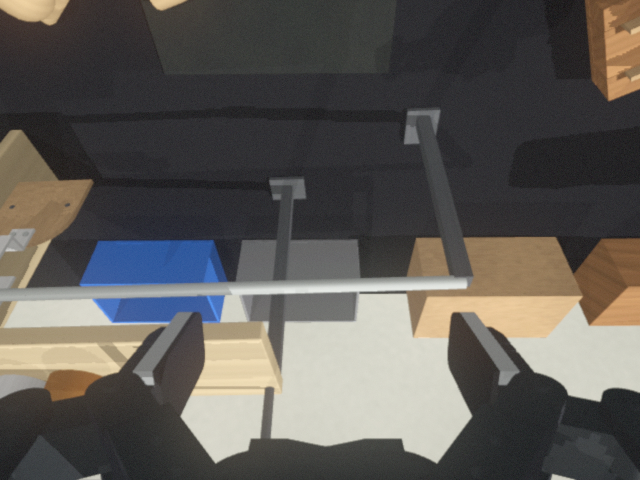

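The wrist view is upside down. The rail's free end is at (466,283) and it runs left to (0,295); the shelf's open-end bottom front corner is near (268,323). The clip is hidden behind the left finger.

```bash
cat > fit2.py <<'E'
from fit import *
print('----')
W='w1'
for uv in((466,283),(230,288.5),(5,295)): print(atz(W,*uv,.25))
print('top end',atz(T,249.9,162.2,.25),'scene end',atz(S,408,279.5,.25))
x=fit([(W,(0,235,250),(466,283)),(T,(0,235,250),(249.9,162.2)),(S,(0,235,250),(408,279.5)),(W,(-8,60,288),(268,323)),(S,(-8,60,306),(328,258)),(T,(120,60,306),(311,113)),(S,(120,60,306),(327,289))],[.7,-.1,0])
c=atz(S,294.5,263,.306); print('clip',c,proj(W,c), proj(T,c))
E
python3 fit2.py | sed -n '/----/,$p'
```

```text
----
[0.652801   0.07225438 0.25      ]
[ 0.66004123 -0.14119787  0.25      ]
[ 0.66937684 -0.3534633   0.25      ]
top end [0.65282924 0.07447135 0.25      ] scene end [0.65272961 0.07292121 0.25      ]
[ 0.6667 -0.162   0.059 ] 3.37982124305496
[[0.4, 0.0], [0.6, 0.0], [-0.1, 0.0], [-0.0, 0.1], [-0.0, -1.1], [-2.7, 0.7], [-2.2, 15.9]]
clip [ 0.67968585 -0.17077991  0.306     ] [190.66579496 355.77273635] [334.58068271 150.06379663]
```

```bash
python3 - <<'E'
from h import *
R=Rt(27.6,37,-1); g=np.array([.4375,.2645,.226])
print(g+(.019-.1)*R[:,2]); rel(g+(.019-.1)*R[:,2],R)
E
```

```text
[0.39430022 0.2419157  0.29068948]
rel d [124.6 293.   25.3] w [-16.3  -3.  -22.9] |d| 319.0 |w| 28.0
```

Request:
send_rows --steps '[{"dx": 10, "dy": 25, "dz": 2, "wx": -1, "wy": 0, "wz": -2}, {"dx": 30, "dy": 70, "dz": 6, "wx": -4, "wy": -1, "wz": -5}, {"dx": 48, "dy": 114, "dz": 10, "wx": -6, "wy": -1, "wz": -9}, {"dx": 67, "dy": 158, "dz": 14, "wx": -9, "wy": -2, "wz": -13}, {"dx": 86, "dy": 202, "dz": 18, "wx": -12, "wy": -2, "wz": -16}, {"dx": 105, "dy": 246, "dz": 21, "wx": -14, "wy": -3, "wz": -20}, {"dx": 119, "dy": 280, "dz": 24, "wx": -16, "wy": -3, "wz": -22.5}, {"dx": 124.6, "dy": 293, "dz": 25.3, "wx": -16.3, "wy": -3, "wz": -22.9}, {"dx": 124.6, "dy": 293, "dz": 25.3, "wx": -16.3, "wy": -3, "wz": -22.9}, {"dx": 124.6, "dy": 293, "dz": 25.3, "wx": -16.3, "wy": -3, "wz": -22.9}]'

```text
time: 3.4
eef_pos: [0.3949, 0.2417, 0.291]
orientation: [[-0.707, -0.463, 0.534], [-0.37, 0.886, 0.279], [-0.602, -0.0, -0.798]]
force: [0.1, 0.3, -0.4]
opening: 0.0855
grasp_force: 0.0
```

```bash
python3 - <<'E'
from h import *
wshot('w2')
E
```

```text
3.4 [0.39494708 0.24168932 0.29101313] [ 0.60013267 -0.51257958 -0.85486207  0.58563977 -0.07135229  0.09431361]
```

View pics/w2.png

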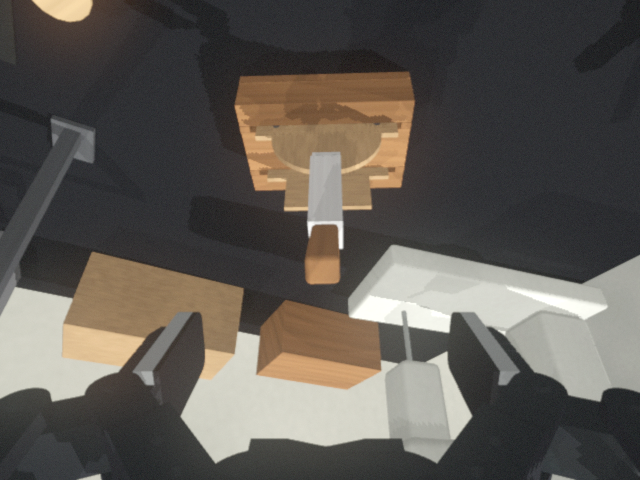

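Handle free end at (323,283)–(323,255), lower end at (326,228); the board and rack line up with the hand to within a couple of degrees.

```bash
python3 - <<'E'
from h import *
W='w2'
A=[atz(W,*p,.045) for p in((240,104),(413,98),(256,190),(403,187))]
for a in A: print(a.round(4))
print('yaw', [np.degrees(np.arctan2(-(q-p)[0],(q-p)[1])) for p,q in((A[0],A[1]),(A[2],A[3]))], 'len',[np.linalg.norm(q-p) for p,q in((A[0],A[1]),(A[2],A[3]),(A[0],A[2]))], sum(A)/4)
S,T='scene0','top0'
a=tri((S,480.9,218.7),(T,186,240.4),(W,323,269)); b=tri((S,486.3,244.3),(T,184.4,227),(W,326,230)); print(a,b,np.linalg.norm(a-b), a+25/70*(b-a), (a-b)/np.linalg.norm(a-b))
for y in(25.6,27.6):
    g=np.array([.4375,.2645,.226]);R=Rt(27.6,37,-1);z=R[:,2]; 
    print('pred end',proj(W,g-.025*z),'low',proj(W,g+.045*z),'grip',proj(W,g))
rel(g+.019*z,R)
E
```

```text
[0.5007 0.211  0.045 ]
[0.4248 0.3429 0.045 ]
[0.5986 0.2614 0.045 ]
[0.52   0.4016 0.045 ]
yaw [np.float64(29.90439621812893), np.float64(29.29503389632586)] len [np.float64(0.15208873518246058), np.float64(0.16072426779122076), np.float64(0.1101471183129432)] [0.51103313 0.30422721 0.045     ]
[0.42455611 0.25763827 0.24455602] [0.46330122 0.27749833 0.18935071] 0.07030811755690296 [0.43839365 0.26473115 0.22483984] [-0.55107587 -0.2824719   0.78519107]
pred end [327.14761488 267.47481567] low [326.85800991 231.04318885] grip [327.02525354 252.08204532]
pred end [327.14761488 267.47481567] low [326.85800991 231.04318885] grip [327.02525354 252.08204532]
rel d [  0.9   1.  100.1] w [-0.   0.1 -0. ] |d| 100.0 |w| 0.0
```

Request:
send_rows --steps '[{"dx": 0, "dy": 0, "dz": 30, "wx": 0, "wy": 0, "wz": -1}, {"dx": 0, "dy": 0, "dz": 60, "wx": 0, "wy": 0, "wz": -1}, {"dx": 0, "dy": 0, "dz": 85, "wx": 0, "wy": 0, "wz": -1}, {"dx": 0, "dy": 0, "dz": 100, "wx": 0, "wy": 0, "wz": -1}, {"dx": 0, "dy": 0, "dz": 100, "wx": 0, "wy": 0, "wz": -1}, {"dx": 0, "dy": 0, "dz": 100, "wx": 0, "wy": 0, "wz": -1}]'

```text
time: 4.05
eef_pos: [0.4486, 0.2687, 0.2114]
orientation: [[-0.7, -0.474, 0.534], [-0.384, 0.88, 0.278], [-0.602, -0.011, -0.798]]
force: [0.2, -0.0, 0.8]
opening: 0.0855
grasp_force: 0.0
```

Request:
send_rows --steps '[{"dx": 0, "dy": 0, "dz": 0, "wx": 0, "wy": 0, "wz": 0}, {"dx": 0, "dy": 0, "dz": 0, "wx": 0, "wy": 0, "wz": 0}, {"dx": 0, "dy": 0, "dz": 0, "wx": 0, "wy": 0, "wz": 0}, {"dx": 0, "dy": 0, "dz": 0, "wx": 0, "wy": 0, "wz": 0}, {"dx": 0, "dy": 0, "dz": 0, "wx": 0, "wy": 0, "wz": 0}, {"dx": 0, "dy": 0, "dz": 0, "wx": 0, "wy": 0, "wz": 0}, {"dx": 0, "dy": 0, "dz": 0, "wx": 0, "wy": 0, "wz": 0}, {"dx": 0, "dy": 0, "dz": 0, "wx": 0, "wy": 0, "wz": 0}, {"dx": 0, "dy": 0, "dz": 0, "wx": 0, "wy": 0, "wz": 0}, {"dx": 0, "dy": 0, "dz": 0, "wx": 0, "wy": 0, "wz": 0}]' --grip 1 --grip_force 60

```text
time: 5.05
eef_pos: [0.4484, 0.2702, 0.2118]
orientation: [[-0.698, -0.477, 0.535], [-0.385, 0.879, 0.281], [-0.604, -0.01, -0.797]]
force: [-1.7, -1.0, 4.9]
opening: 0.0174
grasp_force: 58.8
```

```bash
python3 - <<'E'
from h import *
o=robot.get_obs(); print(o['force'],o['opening'],o['grasp_force'])
p=np.array(o['eef_pos']); R=np.array(o['orientation'])
u=[0,0,1]; s=np.radians(3); xd=np.array([np.cos(np.radians(28.5)),np.sin(np.radians(28.5)),0])
rel(p+.06*np.array(u)-.003*xd,R)
rel(p+.12*np.array(u)-.006*xd,R)
E
```

```text
[-1.74447859 -0.96167804  4.91531628] 0.017363107381450582 58.829224705696106
rel d [-33.8  -0.6 -49.6] w [0. 0. 0.] |d| 60.0 |w| 0.0
rel d [-67.7  -1.2 -99.3] w [0. 0. 0.] |d| 120.0 |w| 0.0
```

Request:
send_rows --steps '[{"dx": -5.5, "dy": 0, "dz": -8, "wx": 0, "wy": 0, "wz": 0}, {"dx": -14, "dy": 0, "dz": -20.5, "wx": 0, "wy": 0, "wz": 0}, {"dx": -25, "dy": -0.5, "dz": -36.5, "wx": 0, "wy": 0, "wz": 0}, {"dx": -36.5, "dy": -0.5, "dz": -53.5, "wx": 0, "wy": 0, "wz": 0}, {"dx": -54, "dy": -1, "dz": -79, "wx": 0, "wy": 0, "wz": 0}, {"dx": -76, "dy": -1, "dz": -112, "wx": 0, "wy": 0, "wz": 0}, {"dx": -84, "dy": -1, "dz": -124, "wx": 0, "wy": 0, "wz": 0}, {"dx": -84, "dy": -1, "dz": -124, "wx": 0, "wy": 0, "wz": 0}, {"dx": -84, "dy": -1, "dz": -124, "wx": 0, "wy": 0, "wz": 0}]'

```text
time: 5.95
eef_pos: [0.4404, 0.2659, 0.3592]
orientation: [[-0.7, -0.476, 0.533], [-0.386, 0.879, 0.278], [-0.601, -0.011, -0.799]]
force: [0.2, 0.2, -2.5]
opening: 0.0172
grasp_force: 59.0
```

```bash
python3 - <<'E'
from h import *
wshot('w3'); shot('scene','s3'); shot('top','t3'); o=robot.get_obs(); print(o['force'],o['orientation'])
a=cv2.imread('pics/w3.png'); b=cv2.imread('pics/s3.png')[150:330,400:560]
b=cv2.resize(b,(400,450),interpolation=cv2.INTER_CUBIC); a=cv2.resize(a,(400,300))
h=np.zeros((450,800,3),np.uint8); h[:300,:400]=a; h[:,400:]=b; cv2.imwrite('pics/m3.png',h)
E
```

```text
5.95 [0.44037316 0.26590732 0.35916665] [ 0.58222298 -0.41353228 -0.65341463  0.68863702 -0.06064833  0.06234904]
[ 0.91469079 -0.45335039 -3.24141821] [[-0.70053076 -0.47607127  0.53161339]
 [-0.38682999  0.87933675  0.27772187]
 [-0.59968259 -0.01109129 -0.80016109]]
```

View pics/m3.png

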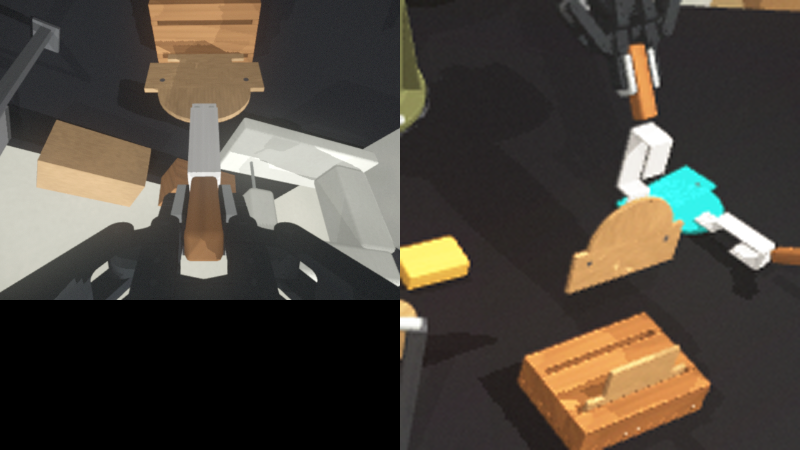

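Lifted cleanly, board left in place. I'll overlay the model on the wrist picture to check how the hanger sits in the hand.

```bash
cat >> h.py <<'E'
def hang2tool(P,dl=0.,off=0.,lat=0.):
    # hanger mm -> tool m ; handle axis along -z tool, hanger y = tool y; dl: extra lean deg
    l=np.radians(34+dl); z=np.array([np.sin(l),0,-np.cos(l)]); y=np.array([0,1,0]); x=np.cross(y,z); R=np.c_[x,y,z]
    d=(np.array(P)-[-44.5,0,220.7])/1e3; return R.T@d+np.array([off,lat,-.019])
E
python3 - <<'E'
from h import *
im=cv2.imread('pics/w3.png'); c=robot.camera('wrist'); K,C=c['mtx'],np.linalg.inv(c['tool_from_camera'])
k=3; x0,y0=215,80; v=cv2.resize(im[y0:y0+200,x0:x0+220],None,fx=k,fy=k,interpolation=cv2.INTER_CUBIC)
def pr(P,dl): p=C@np.r_[hang2tool(P,dl),1]; q=K@(p[:3]*[1,-1,-1]); return q[:2]/q[2]
seg=[((-2.5,-65,0),(-2.5,65,0)),((-2.5,0,0),(-2.5,0,100)),((-22,-12,105),(-22,12,105)),((-22,-12,174),(-22,12,174)),((8,-12,174),(8,12,174)),((-22,-12,105),(-22,-12,174)),((-22,12,105),(-22,12,174))]
for dl,col in((0,(0,255,0)),(3,(0,0,255))):
  for a,b in seg:
    f=lambda P:tuple(int(t) for t in (pr(P,dl)-[x0,y0])*k); cv2.line(v,f(a),f(b),col,1)
cv2.imwrite('pics/ov3.png',v)
E
```

```text
(no output)
```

View pics/ov3.png

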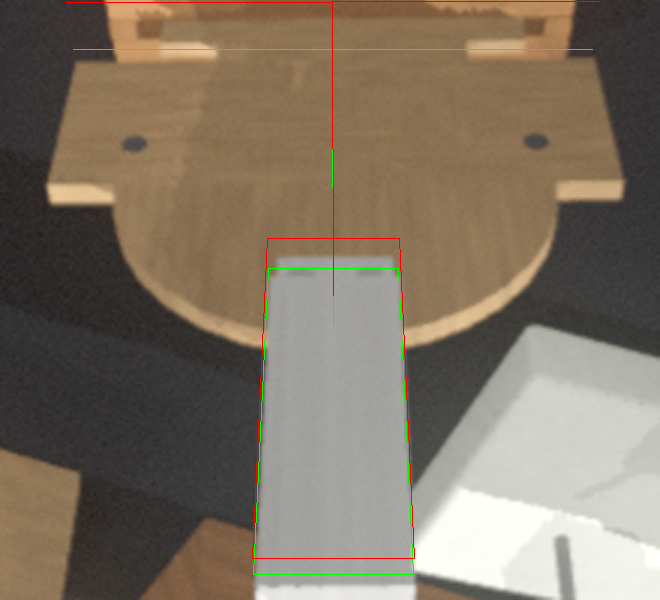

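Green overlay (handle aligned with the tool) nearly matches: plate lower edge at about (75–598, 60) versus 48 predicted, hook top at 575 versus 574. So the hanger sits about 0.7° off in lean and about 1 px sideways. Next is the waypoint in front of the rail with the hook 45 mm above the axis.

```bash
cat >> h.py <<'E'
E0=np.array([.6528,.0728,.25]); YAW=2.25; YD=np.array([-np.sin(np.radians(YAW)),np.cos(np.radians(YAW)),0]); XD=np.array([YD[1],-YD[0],0])
DL=-0.7
def tcp_for(dx,y,h): # hook at rail coords (m), upright
    R=Rt(YAW,34+DL,-1); k=hang2tool((-7,0,165),DL)
    return E0+XD*dx+YD*(y-.235)+np.array([0,0,h])-R@k, R
def hook():
    o=robot.get_obs(); R=np.array(o['orientation']); p=o['eef_pos']+R@hang2tool((-7,0,165),DL)-E0
    z=R@(hang2tool((0,0,100),DL)-hang2tool((0,0,0),DL))*10; print('t',o['time'],'hook rail mm',np.round([p@XD*1e3,p@YD*1e3+235,p[2]*1e3],1),'up',z.round(3),'F',np.round(o['force'],1))
E
python3 - <<'E'
from h import *
hook(); rel(*tcp_for(-.075,.150,.048)); print(tcp_for(-.075,.15,.048)[0])
E
```

```text
t 6.15 hook rail mm [-178.1  449.    70.3] up [-0.06  -0.02   0.998] F [ 0.6 -0.4 -1.1]
rel d [  41.7 -302.1   -1.4] w [14.5  3.7 21.8] |d| 305.0 |w| 26.0
[ 0.55414721 -0.01614166  0.33781966]
```

Request:
send_rows --steps '[{"dx": 2, "dy": -15, "dz": 0, "wx": 0.7, "wy": 0.2, "wz": 1}, {"dx": 7, "dy": -50, "dz": 0, "wx": 2.4, "wy": 0.6, "wz": 3.6}, {"dx": 12, "dy": -88, "dz": 0, "wx": 4.2, "wy": 1, "wz": 6.4}, {"dx": 18, "dy": -128, "dz": 0, "wx": 6, "wy": 1.5, "wz": 9.2}, {"dx": 23, "dy": -168, "dz": -1, "wx": 8, "wy": 2, "wz": 12.1}, {"dx": 29, "dy": -208, "dz": -1, "wx": 10, "wy": 2.5, "wz": 15}, {"dx": 34, "dy": -248, "dz": -1, "wx": 12, "wy": 3, "wz": 18}, {"dx": 39, "dy": -283, "dz": -1, "wx": 13.6, "wy": 3.5, "wz": 20.4}, {"dx": 41.7, "dy": -302, "dz": -1.4, "wx": 14.5, "wy": 3.7, "wz": 21.8}, {"dx": 41.7, "dy": -302, "dz": -1.4, "wx": 14.5, "wy": 3.7, "wz": 21.8}, {"dx": 41.7, "dy": -302, "dz": -1.4, "wx": 14.5, "wy": 3.7, "wz": 21.8}]'

```text
time: 7.25
eef_pos: [0.5544, -0.0155, 0.3385]
orientation: [[-0.835, -0.039, 0.548], [-0.031, 0.999, 0.024], [-0.549, 0.003, -0.836]]
force: [-0.9, 0.9, -1.1]
opening: 0.0174
grasp_force: 59.2
```

```bash
python3 - <<'E'
from h import *
hook(); rel(*tcp_for(-.075,.150,.046)); rel(*tcp_for(0,.150,.046)); wshot('w4'); shot('scene','s4')
a=cv2.imread('pics/w4.png'); b=cv2.imread('pics/s4.png')[200:360,280:440]
h=np.zeros((600,800,3),np.uint8); h[:300,:400]=cv2.resize(a,(400,300)); h[:400,400:]=cv2.resize(b,(400,400),interpolation=cv2.INTER_CUBIC); h[300:600,0:400]=cv2.resize(a[180:330,220:420],(400,300)); cv2.imwrite('pics/m4.png',h)
for x in(-.02,0): print([proj('w4',E0+YD*(y-.235)).round() for y in(.06,.15,.23)])
E
```

```text
t 7.25 hook rail mm [-74.7 150.7  48.7] up [ 0.    -0.003  1.   ] F [-0.9  0.9 -1.1]
rel d [ 1.7 -0.6  2.1] w [ 0.1 -0.  -0.1] |d| 3.0 |w| 0.0
rel d [-61.   -0.6  43.3] w [ 0.1 -0.  -0.1] |d| 75.0 |w| 0.0
7.25 [ 0.55442971 -0.01554295  0.33851826] [-0.06296402 -0.27633841 -0.57880939  0.68987965  0.05858263 -0.08402781]
[array([198., 281.]), array([326., 280.]), array([439., 280.])]
[array([198., 281.]), array([326., 280.]), array([439., 280.])]
```

View pics/m4.png

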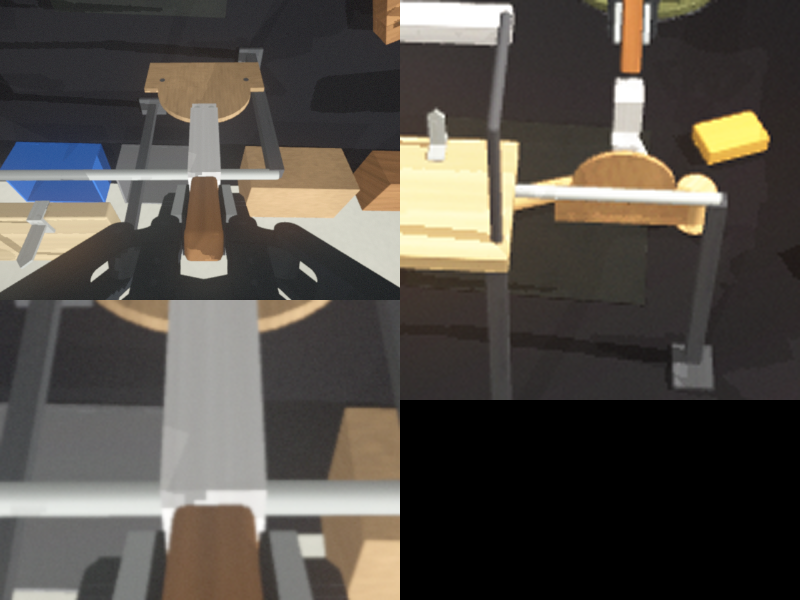

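Wrist view: rail level at v≈280 as predicted and parallel to the hand; the clip is at the lower left, tip about (35,424), base about (63,328).

Request:
send_rows --steps '[{"dx": 0.5, "dy": -0.6, "dz": 5, "wx": 0, "wy": 0, "wz": 0}, {"dx": -10, "dy": -0.6, "dz": 10, "wx": 0, "wy": 0, "wz": 0}, {"dx": -22, "dy": -0.6, "dz": 18, "wx": 0, "wy": 0, "wz": 0}, {"dx": -35, "dy": -0.6, "dz": 26, "wx": 0, "wy": 0, "wz": 0}, {"dx": -48, "dy": -0.6, "dz": 34, "wx": 0, "wy": 0, "wz": 0}, {"dx": -58, "dy": -0.6, "dz": 41, "wx": 0, "wy": 0, "wz": 0}, {"dx": -61, "dy": -0.6, "dz": 43.3, "wx": 0, "wy": 0, "wz": 0}, {"dx": -61, "dy": -0.6, "dz": 43.3, "wx": 0, "wy": 0, "wz": 0}, {"dx": -61, "dy": -0.6, "dz": 43.3, "wx": 0, "wy": 0, "wz": 0}]'

```text
time: 8.25
eef_pos: [0.6294, -0.013, 0.3369]
orientation: [[-0.835, -0.04, 0.55], [-0.032, 0.999, 0.024], [-0.55, 0.003, -0.835]]
force: [-0.1, 0.1, -1.7]
opening: 0.0172
grasp_force: 59.2
```

```bash
python3 - <<'E'
from h import *
hook()
for h in (.02,.006,.0): rel(*tcp_for(0,.150,h))
def pl(f,u,v,x):
    o,d=ray(f,u,v); p=o+d*((E0-o)@XD+x)/(d@XD); return np.round([(p-E0)@YD*1e3+235,p[2]*1e3],1)
for f,u,v in(('w4',35,424),('w4',63,328),('s4',293.6,244),('s4',296,262)): print(f,pl(f,u,v,-.008))
wshot('w5'); shot('scene','s5')
E
```

```text
t 8.25 hook rail mm [  0.3 150.3  47.1] up [-0.001 -0.003  1.   ] F [-0.1  0.1 -1.7]
rel d [15.1 -0.2 22.5] w [ 0.1  0.1 -0.1] |d| 27.0 |w| 0.0
rel d [22.8 -0.3 34.2] w [ 0.1  0.1 -0.1] |d| 41.0 |w| 0.0
rel d [26.1 -0.3 39.2] w [ 0.1  0.1 -0.1] |d| 47.0 |w| 0.0
w4 [ -6.1 348.3]
w4 [-14.2 291.1]
s4 [-12.6 337.1]
s4 [-10.6 281.9]
8.25 [ 0.62935639 -0.01303044  0.33691274] [-0.04680378 -0.12595629 -0.46836642  0.64785606  0.04967088 -0.0709353 ]
```

Request:
send_rows --steps '[{"dx": 5, "dy": -0.2, "dz": 8, "wx": 0, "wy": 0, "wz": 0}, {"dx": 10, "dy": -0.2, "dz": 15, "wx": 0, "wy": 0, "wz": 0}, {"dx": 15, "dy": -0.2, "dz": 22.5, "wx": 0, "wy": 0, "wz": 0}, {"dx": 19, "dy": -0.2, "dz": 28, "wx": 0, "wy": 0, "wz": 0}, {"dx": 22.5, "dy": -0.3, "dz": 33.5, "wx": 0, "wy": 0, "wz": 0}, {"dx": 22.5, "dy": -0.3, "dz": 33.5, "wx": 0, "wy": 0, "wz": 0}]'

```text
time: 8.95
eef_pos: [0.6286, -0.0133, 0.2952]
orientation: [[-0.835, -0.04, 0.548], [-0.032, 0.999, 0.024], [-0.549, 0.003, -0.836]]
force: [-0.5, -0.9, -1.3]
opening: 0.0174
grasp_force: 59.2
```

```bash
python3 - <<'E'
from h import *
hook(); shot('scene','s6');wshot('w6')
for h in (.004,.003): rel(*tcp_for(0,.150,h))
for y in (.1,.0,-.01): rel(*tcp_for(0,y,.004))
a=cv2.imread('pics/w6.png'); b=cv2.imread('pics/s6.png')[220:320,280:420]
h=np.zeros((600,800,3),np.uint8); h[:,:]=0; h[:400,:560]=cv2.resize(b,(560,400),interpolation=cv2.INTER_CUBIC); h[405:600,:560]=cv2.resize(a[250:410,0:460],(560,195)); cv2.imwrite('pics/m6.png',h)
E
```

```text
t 8.95 hook rail mm [ -0.5 150.1   5.4] up [ 0.    -0.003  1.   ] F [-0.5 -0.9 -1.3]
9.0 [ 0.62902853 -0.01324346  0.29610166] [-0.04733477 -0.1082903  -0.54649501  0.55244088  0.04999113 -0.07141315]
rel d [2.  0.1 2.4] w [ 0.1  0.1 -0.1] |d| 3.0 |w| 0.0
rel d [2.5 0.1 3.2] w [ 0.1  0.1 -0.1] |d| 4.0 |w| 0.0
rel d [  1.9 -49.9   2.2] w [ 0.1  0.1 -0.1] |d| 50.0 |w| 0.0
rel d [   1.8 -149.9    2. ] w [ 0.1  0.1 -0.1] |d| 150.0 |w| 0.0
rel d [   1.8 -159.9    2. ] w [ 0.1  0.1 -0.1] |d| 160.0 |w| 0.0
```

View pics/m6.png

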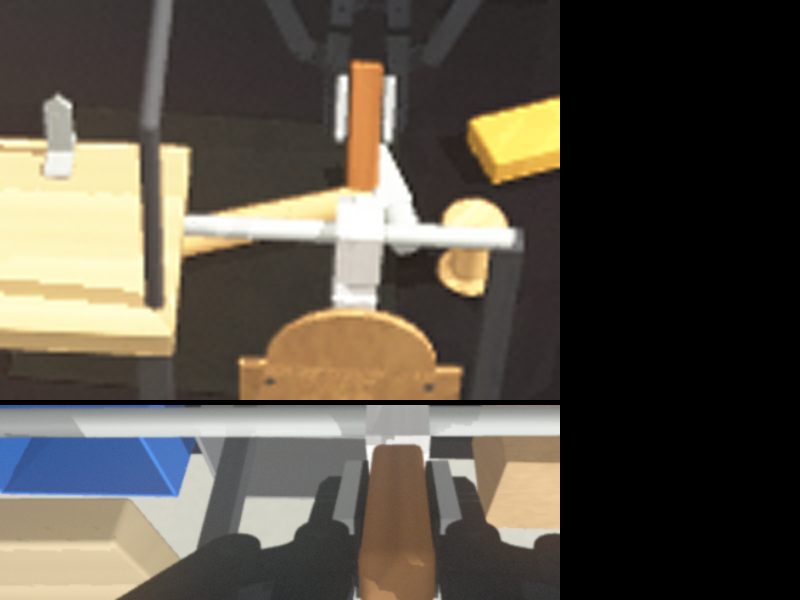

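Hook is over the rail: in the scene view the free leg shows on the far side at about (370,276) and the rail passes through the mouth. I'll localise the clip with enlarged crops of the existing pictures before sliding all the way.

```bash
python3 - <<'E'
from h import *
a=cv2.imread('pics/w4.png')[300:450,0:150]; b=cv2.imread('pics/w5.png')[330:480,0:150]; c=cv2.imread('pics/s6.png')[230:280,270:320]
r=lambda i,s:cv2.resize(i,s,interpolation=cv2.INTER_CUBIC)
h=np.zeros((600,800,3),np.uint8); h[:450,:450]=r(a,(450,450)); h[:350,450:]=r(c,(350,350)); h[360:600,460:700]=r(b,(240,240))
for x in range(0,450,30): cv2.line(h,(x,450),(x,455 if x%150 else 465),(255,255,255),1)
cv2.imwrite('pics/clip.png',h)
for f in('w4','w5'):
  for P in((-8,-10,306),(-8,-10,349),(-8,60,306)):
    print(f,P,proj(f,E0+XD*P[0]/1e3+YD*(P[1]/1e3-.235)+[0,0,P[2]/1e3-.25]).round(1))
for P in((-8,-10,306),(-8,-10,349),(-8,60,306)): print('s6',proj('s6',E0+XD*P[0]/1e3+YD*(P[1]/1e3-.235)+[0,0,P[2]/1e3-.25]).round(1))
E
```

```text
w4 (-8, -10, 306) [ 59.9 350.2]
w4 (-8, -10, 349) [ 27.1 425.3]
w4 (-8, 60, 306) [176.3 350. ]
w5 (-8, -10, 306) [-20.1 281.4]
w5 (-8, -10, 349) [-78.  371.7]
w5 (-8, 60, 306) [131.7 281.2]
s6 [295.7 254.3]
s6 [294.5 240. ]
s6 [328.2 255.7]
```

View pics/clip.png

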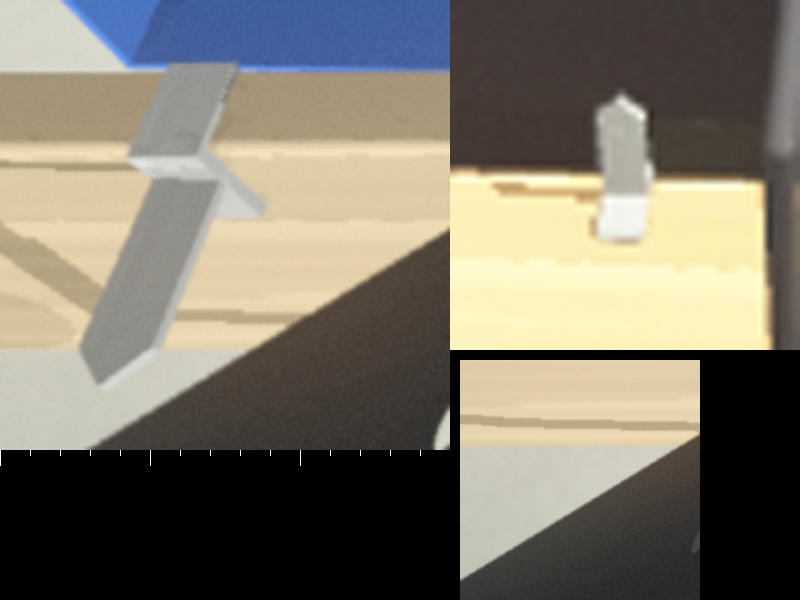

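Clip estimates: wrist tongue tip at (33,428), base at about (60,354); scene tip at (294.4,243.3), base at (295,258). All agree with y ≈ −10 mm along the rail. Sliding there with the hook loosely riding the rail.

Request:
send_rows --steps '[{"dx": 1.8, "dy": -4, "dz": 2.2, "wx": 0, "wy": 0, "wz": 0}, {"dx": 1.8, "dy": -14, "dz": 2.2, "wx": 0, "wy": 0, "wz": 0}, {"dx": 1.8, "dy": -29, "dz": 2.2, "wx": 0, "wy": 0, "wz": 0}, {"dx": 1.8, "dy": -46, "dz": 2.2, "wx": 0, "wy": 0, "wz": 0}, {"dx": 1.8, "dy": -63, "dz": 2.2, "wx": 0, "wy": 0, "wz": 0}, {"dx": 1.8, "dy": -80, "dz": 2.2, "wx": 0, "wy": 0, "wz": 0}]'

```text
time: 9.65
eef_pos: [0.6324, -0.0948, 0.2943]
orientation: [[-0.834, -0.039, 0.551], [-0.032, 0.999, 0.023], [-0.551, 0.002, -0.834]]
force: [0.1, 0.2, -1.4]
opening: 0.0173
grasp_force: 59.2
```

```bash
python3 - <<'E'
from h import *
hook(); rel(*tcp_for(0,-.0105,.003)); o=robot.get_obs(); print(o['ft_torque'])
E
```

```text
t 9.65 hook rail mm [ 0.2 68.4  4.6] up [-0.003 -0.002  1.   ] F [ 0.1  0.2 -1.4]
rel d [  0.8 -78.9   1.1] w [ 0.1  0.1 -0.1] |d| 79.0 |w| 0.0
[-0.03651764  0.76497373 -0.02032708]
```

Request:
send_rows --steps '[{"dx": 0.5, "dy": -15, "dz": 0.8, "wx": 0, "wy": 0, "wz": 0}, {"dx": 0.5, "dy": -30, "dz": 0.8, "wx": 0, "wy": 0, "wz": 0}, {"dx": 0.5, "dy": -45, "dz": 0.8, "wx": 0, "wy": 0, "wz": 0}, {"dx": 0.5, "dy": -60, "dz": 0.8, "wx": 0, "wy": 0, "wz": 0}, {"dx": 0.5, "dy": -72, "dz": 0.8, "wx": 0, "wy": 0, "wz": 0}, {"dx": 0.5, "dy": -79, "dz": 0.8, "wx": 0, "wy": 0, "wz": 0}, {"dx": 0.5, "dy": -79, "dz": 0.8, "wx": 0, "wy": 0, "wz": 0}, {"dx": 0.5, "dy": -79, "dz": 0.8, "wx": 0, "wy": 0, "wz": 0}]'

```text
time: 10.45
eef_pos: [0.6354, -0.172, 0.2926]
orientation: [[-0.834, -0.04, 0.55], [-0.032, 0.999, 0.024], [-0.551, 0.003, -0.835]]
force: [-0.4, -0.1, -1.5]
opening: 0.0171
grasp_force: 59.2
```

```bash
python3 - <<'E'
from h import *
hook(); shot('scene','s7'); wshot('w7'); rel(*tcp_for(0,-.0105,.0))
E
```

```text
t 10.45 hook rail mm [ 0.1 -8.8  2.9] up [-0.002 -0.003  1.   ] F [-0.4 -0.1 -1.5]
10.5 [ 0.63536642 -0.17175081  0.29268538] [-0.37764599 -0.02118226 -0.46826235  0.58203457  0.22750095 -0.35354981]
rel d [ 1.7 -2.   2.4] w [ 0.2  0.1 -0. ] |d| 4.0 |w| 0.0
```

```bash
python3 - <<'E'
from h import *
R=Rt(YAW,34+DL,-1)
for f,yh,hh in(('s6',.1501,.0054),('s7',-.0088,.0029)):
    base=tcp_for(0,yh,hh)[0]; im=cv2.cvtColor(cv2.imread(f'pics/{f}.png'),cv2.COLOR_BGR2HSV)
    for t in(-20,-10,0,20):
        u,v=proj(f,base+R@np.array([0,0,-.019+t/1e3])); r=im[int(round(v)),int(u)-16:int(u)+17]
        m=(r[:,0]>5)&(r[:,0]<18)&(r[:,1]>130)&(r[:,2]>80); i=np.where(m)[0]
        print(f,t,'pred',u.round(1),v.round(1),'brown',(i.mean()+int(u)-16,len(i)) if len(i) else None)
E
```

```text
s6 -20 pred 371.0 237.0 brown (np.float64(371.0), 9)
s6 -10 pred 370.8 241.5 brown (np.float64(371.0), 7)
s6 0 pred 370.6 246.1 brown (np.float64(370.5), 8)
s6 20 pred 370.2 255.1 brown (np.float64(370.5), 8)
s7 -20 pred 297.9 234.8 brown (np.float64(298.0), 9)
s7 -10 pred 297.8 239.3 brown (np.float64(297.5), 8)
s7 0 pred 297.7 243.8 brown (np.float64(298.0), 5)
s7 20 pred 297.6 252.7 brown (np.float64(300.0), 3)
```

Lateral prediction matches within half a pixel. Final nudge, lower onto the rail, then release.

Request:
send_rows --steps '[{"dx": 0.5, "dy": -1.7, "dz": 0.6, "wx": 0, "wy": 0, "wz": 0}, {"dx": 0.9, "dy": -1.7, "dz": 1.3, "wx": 0, "wy": 0, "wz": 0}, {"dx": 1.3, "dy": -1.7, "dz": 1.9, "wx": 0, "wy": 0, "wz": 0}, {"dx": 1.7, "dy": -1.7, "dz": 2.5, "wx": 0, "wy": 0, "wz": 0}, {"dx": 1.7, "dy": -1.7, "dz": 2.5, "wx": 0, "wy": 0, "wz": 0}]'

```text
time: 11.05
eef_pos: [0.6353, -0.1738, 0.2895]
orientation: [[-0.834, -0.04, 0.55], [-0.032, 0.999, 0.024], [-0.55, 0.003, -0.835]]
force: [-0.4, 0.5, -2.4]
opening: 0.0171
grasp_force: 59.2
```

```bash
python3 - <<'E'
from h import *
hook()
E
```

```text
t 11.05 hook rail mm [ -0.  -10.6  -0.3] up [-0.002 -0.003  1.   ] F [-0.4  0.5 -2.4]
```

Request:
send_rows --steps '[{"dx": 0.4, "dy": 0, "dz": 0.6, "wx": 0, "wy": 0, "wz": 0}, {"dx": 0.8, "dy": 0, "dz": 1.2, "wx": 0, "wy": 0, "wz": 0}, {"dx": 0.8, "dy": 0, "dz": 1.2, "wx": 0, "wy": 0, "wz": 0}]'

```text
time: 11.35
eef_pos: [0.6356, -0.1739, 0.2886]
orientation: [[-0.834, -0.04, 0.551], [-0.032, 0.999, 0.024], [-0.551, 0.002, -0.834]]
force: [-0.0, -0.0, -1.0]
opening: 0.0171
grasp_force: 59.5
```

Request:
send_rows --steps '[{"dx": 0.4, "dy": 0, "dz": 0.6, "wx": 0, "wy": 0, "wz": 0}, {"dx": 0.6, "dy": 0, "dz": 0.9, "wx": 0, "wy": 0, "wz": 0}, {"dx": 0.6, "dy": 0, "dz": 0.9, "wx": 0, "wy": 0, "wz": 0}]'

```text
time: 11.65
eef_pos: [0.636, -0.174, 0.2884]
orientation: [[-0.833, -0.04, 0.552], [-0.032, 0.999, 0.024], [-0.552, 0.002, -0.834]]
force: [-2.8, 1.1, 5.2]
opening: 0.0172
grasp_force: 60.0
```

```bash
python3 - <<'E'
from h import *
hook()
E
```

```text
t 11.65 hook rail mm [  0.8 -10.8  -1.3] up [-0.004 -0.002  1.   ] F [-2.8  1.1  5.2]
```

Request:
send_rows --steps '[{"dx": -0.4, "dy": 0, "dz": -0.5, "wx": 0, "wy": 0, "wz": 0}, {"dx": -0.4, "dy": 0, "dz": -0.5, "wx": 0, "wy": 0, "wz": 0}]' --grip_force 25

```text
time: 11.85
eef_pos: [0.636, -0.174, 0.2884]
orientation: [[-0.833, -0.04, 0.551], [-0.032, 0.999, 0.024], [-0.552, 0.002, -0.834]]
force: [-1.0, 0.5, 3.9]
opening: 0.0175
grasp_force: 59.7
```

Request:
send_rows --steps '[{"dx": 0, "dy": 0, "dz": 0, "wx": 0, "wy": 0, "wz": 0}, {"dx": 0, "dy": 0, "dz": 0, "wx": 0, "wy": 0, "wz": 0}, {"dx": 0, "dy": 0, "dz": 0, "wx": 0, "wy": 0, "wz": 0}, {"dx": 0, "dy": 0, "dz": 0, "wx": 0, "wy": 0, "wz": 0}, {"dx": 0, "dy": 0, "dz": 0, "wx": 0, "wy": 0, "wz": 0}, {"dx": 0, "dy": 0, "dz": 0, "wx": 0, "wy": 0, "wz": 0}, {"dx": 0, "dy": 0, "dz": 0, "wx": 0, "wy": 0, "wz": 0}, {"dx": 0, "dy": 0, "dz": 0, "wx": 0, "wy": 0, "wz": 0}]' --grip 0.5

```text
time: 12.65
eef_pos: [0.6355, -0.1739, 0.2879]
orientation: [[-0.834, -0.04, 0.55], [-0.032, 0.999, 0.024], [-0.551, 0.002, -0.835]]
force: [-1.0, 1.3, 0.3]
opening: 0.0429
grasp_force: 0.0
```

Released; retreat straight back along the tool axis.

Request:
send_rows --steps '[{"dx": 0, "dy": 0, "dz": -6, "wx": 0, "wy": 0, "wz": 0}, {"dx": 0, "dy": 0, "dz": -18, "wx": 0, "wy": 0, "wz": 0}, {"dx": 0, "dy": 0, "dz": -35, "wx": 0, "wy": 0, "wz": 0}, {"dx": 0, "dy": 0, "dz": -55, "wx": 0, "wy": 0, "wz": 0}, {"dx": 0, "dy": 0, "dz": -80, "wx": 0, "wy": 0, "wz": 0}, {"dx": 0, "dy": 0, "dz": -110, "wx": 0, "wy": 0, "wz": 0}, {"dx": 0, "dy": 0, "dz": -140, "wx": 0, "wy": 0, "wz": 0}, {"dx": 0, "dy": 0, "dz": -150, "wx": 0, "wy": 0, "wz": 0}, {"dx": 0, "dy": 0, "dz": -150, "wx": 0, "wy": 0, "wz": 0}, {"dx": 0, "dy": 0, "dz": -150, "wx": 0, "wy": 0, "wz": 0}, {"dx": 0, "dy": 0, "dz": -150, "wx": 0, "wy": 0, "wz": 0}, {"dx": 0, "dy": 0, "dz": -150, "wx": 0, "wy": 0, "wz": 0}]'

```text
time: 13.85
eef_pos: [0.5529, -0.1771, 0.4113]
orientation: [[-0.835, -0.04, 0.548], [-0.032, 0.999, 0.025], [-0.549, 0.004, -0.836]]
force: [0.1, -0.2, 0.5]
opening: 0.0427
grasp_force: 0.0
```

```bash
python3 - <<'E'
from h import *
wshot('w8'); shot('scene','s8')
R=Rt(YAW,34+DL,-1); base=tcp_for(0,-.0107,0)[0]
for f in('w8','s8'):
    im=cv2.cvtColor(cv2.imread(f'pics/{f}.png'),cv2.COLOR_BGR2HSV)
    for t in(-22,-18,-14,-8,0,20):
        u,v=proj(f,base+R@np.array([0,0,-.019+t/1e3])); k=60 if f=='w8' else 14; r=im[int(round(v)),int(u)-k:int(u)+k+1]
        m=(r[:,0]>4)&(r[:,0]<18)&(r[:,1]>120)&(r[:,2]>40); i=np.where(m)[0]
        print(f,t,'pred',u.round(1),v.round(1),'brown',(i.mean()+int(u)-k,len(i)) if len(i) else None)
# clip above it in wrist view: grey pixels rows around predicted tongue
im=cv2.cvtColor(cv2.imread('pics/w8.png'),cv2.COLOR_BGR2HSV)
for z in(310,320,330,340,348):
    u,v=proj('w8',E0+XD*-.006+YD*(-.0105-.235)+[0,0,z/1e3-.25]); u0=max(int(u)-40,0)
    if 0<=v<479: print('clip z',z,'pred',u.round(1),v.round(1),im[int(round(v)),u0:u0+81:3,1].tolist())
E
```

```text
13.85 [ 0.55289612 -0.17710544  0.41126585] [-0.46294343 -0.18919524 -0.34304232  0.89629085  0.27059354 -0.42948589]
w8 -22 pred 326.4 244.0 brown (np.float64(313.0), 1)
w8 -18 pred 326.4 242.2 brown (np.float64(328.3333333333333), 6)
w8 -14 pred 326.3 240.4 brown (np.float64(323.0), 7)
w8 -8 pred 326.3 237.8 brown (np.float64(323.42857142857144), 7)
w8 0 pred 326.3 234.5 brown None
w8 20 pred 326.1 226.9 brown (np.float64(335.0), 1)
s8 -22 pred 297.1 234.9 brown (np.float64(297.0), 9)
s8 -18 pred 297.1 236.7 brown (np.float64(297.0), 9)
s8 -14 pred 297.1 238.5 brown (np.float64(297.0), 9)
s8 -8 pred 297.0 241.1 brown (np.float64(297.0), 9)
s8 0 pred 296.9 244.7 brown (np.float64(299.5), 4)
s8 20 pred 296.8 253.6 brown (np.float64(300.0), 3)
clip z 310 pred 326.5 267.3 [72, 74, 75, 75, 75, 72, 77, 76, 73, 75, 9, 6, 8, 8, 7, 7, 37, 64, 63, 64, 65, 63, 64, 65, 66, 65, 64]
clip z 320 pred 326.6 278.6 [65, 66, 63, 66, 65, 66, 66, 66, 66, 71, 25, 17, 18, 17, 21, 16, 46, 66, 66, 65, 63, 66, 66, 65, 66, 66, 66]
clip z 330 pred 326.6 290.5 [61, 63, 61, 64, 64, 61, 61, 61, 61, 62, 28, 19, 21, 16, 17, 17, 40, 62, 61, 61, 61, 62, 61, 62, 62, 61, 60]
clip z 340 pred 326.7 302.9 [65, 66, 64, 63, 65, 65, 63, 63, 65, 63, 25, 19, 21, 19, 21, 19, 29, 65, 64, 65, 65, 64, 64, 63, 66, 61, 65]
clip z 348 pred 326.7 313.2 [63, 64, 64, 64, 62, 66, 63, 62, 65, 63, 58, 18, 17, 19, 19, 9, 56, 63, 62, 65, 63, 63, 63, 64, 63, 63, 63]
```

```bash
python3 - <<'E'
from h import *
im=cv2.cvtColor(cv2.imread('pics/w8.png'),cv2.COLOR_BGR2HSV)
for r in(225,232,238,244): print(r,[tuple(int(q) for q in im[r,c]) for c in range(300,353,4)])
for r in(270,280,290,300): i=np.where(im[r,290:365,1]<40)[0]+290; print('clip',r,i.min(),i.max(),(i.min()+i.max())/2)
for x in(-8,-4): print(proj('w8',E0+XD*x/1e3+YD*(-.0105-.235)+[0,0,.075])-proj('w8',E0+XD*x/1e3+YD*(-.0115-.235)+[0,0,.075]))
E
```

```text
225 [(10, 38, 61), (0, 5, 106), (15, 9, 108), (14, 31, 142), (14, 110, 118), (13, 114, 114), (13, 109, 112), (14, 113, 113), (14, 106, 116), (14, 114, 127), (20, 6, 125), (174, 12, 108), (15, 10, 105), (10, 7, 107)]
232 [(8, 45, 68), (15, 14, 109), (12, 12, 107), (13, 70, 123), (13, 111, 119), (13, 109, 115), (13, 110, 114), (13, 111, 117), (15, 116, 117), (13, 111, 122), (21, 15, 118), (12, 12, 107), (15, 9, 109), (13, 16, 110)]
238 [(20, 43, 72), (21, 16, 110), (0, 9, 109), (14, 114, 141), (14, 119, 169), (14, 123, 160), (14, 119, 163), (14, 118, 171), (15, 121, 167), (15, 120, 174), (14, 46, 122), (17, 16, 109), (10, 14, 110), (20, 14, 108)]
244 [(20, 70, 161), (19, 71, 162), (19, 74, 163), (14, 118, 154), (14, 118, 193), (16, 118, 192), (14, 115, 201), (14, 118, 198), (15, 117, 199), (15, 117, 196), (18, 82, 164), (19, 77, 162), (19, 73, 164), (19, 75, 163)]
clip 270 315 333 324.0
clip 280 316 333 324.5
clip 290 316 333 324.5
clip 300 316 334 325.0
[ 1.42821134 -0.00352342]
[ 1.41335462 -0.00351369]
```

The hanger hangs still where predicted: handle centre at wrist u≈326 versus clip at 324.5, about 1 mm apart. The robot is clear, so I'm handing in.

```bash
python3 -c "
from cell import robot
print(robot.close_job())"
```

```text
the job is handed in; nothing more can be done
None
```

The hanger is out of the rack and hanging freely on the rail about 1 mm off the pointer clip by the wrist camera; the hand is clear, nothing else was touched on the way as far as I could tell, and the job was handed in at about 14 s.

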